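Mount the square near-point rule in its stand

ROBOT

A 7-joint arm with a two-finger parallel gripper is mounted at the origin on the work surface. World frame = base frame: x ahead of the robot, y to its left, z up, the work surface at z = 0. Lengths are in mm, angles in rad, forces in N, time in s.
With the tool pointing down it reaches from about 400 to 875 mm from the base axis. Payload 4.4 kg.
Tool frame: the origin (TCP) lies midway between the tips of the shut fingers; the grasp point (between the pads) lies 19 mm behind it; z points along the fingers, y is the line along which they close (so a half turn about z gives the same grasp; the last joint's range is limited). The gripper opens to 85 mm and grips with 20 to 120 N. Pads are 22 mm wide; open, the fingers measure 114 mm over their backs; the gripper's body (76 mm by 85 mm) begins 54 mm behind the grasp point. The pads swing forward as they close: fully open they stand 13 mm farther back than shut.
Start: joints at [1.212, 0.628, 0.038, 1.517, -0.027, 0.996, -0.02], TCP at [187.64, -622.342, 231.313] pointing down, gripper open.
Joint ranges: [-3.06, 3.06], [-0.37, 2.12], [-1.25, 1.32], [0.18, 2.47], [-1.1, 4.24], [0.23, 1.98], [-2.94, 2.94]. Speed limits (rad/s): [2.57, 2.57, 3.14, 3.14, 3.14, 3.14, 3.14].

INTERFACE

Orientations are given as [roll, pitch, yaw] about the fixed x, y, z axes, in that order (R = Rz(yaw) Ry(pitch) Rx(roll)).
In Python, from cell import ctrl, get_image, get_calibration gives the robot as it stands.
- The arm moves only by the shell command python3 -m creep 'ROWS'. ROWS is JSON, a list of rows, each an object of numbers: "dx", "dy", "dz": the shift along the world's x, y, z normalised to -1 to 1, where 1 is 0.4 m; "rx", "ry", "rz": the turn, a rotation vector about the world's x, y, z normalised to -1 to 1, where 1 is 2 pi rad; "grip": the closure, from -1 (fully open) to 1 (shut). A call has exactly 5 rows; each row is the pose to reach, as a shift and turn from the pose commanded when the call began, turning the shorter way round; what a row does not reach only later rows make up. A row lasts 1/8 s, in which the tool goes at most 62.5 mm and 10.7 degrees, less where a joint would pass 70% of its speed; a pose out of reach is approached as far as the arm can. A call with a number of a shift or a turn outside -1 to 1 is refused whole. A call with a gripper value outside its range is refused whole. The fingers move at their own pace and stop on an object; the grip force is fixed at half the most. Time passes only in rows, so rows that repeat a pose let the fingers close, or fill a call up. It gives the time, the measured TCP pose, the force, the opening and the grip force at its end, in the units of the state.
- ctrl.read_state(): the state, without advancing time (a new reading comes with each control period).
- get_image(name): name is "scene" or "side" or "wrist"; returns the picture (384x512x3 uint8, red, green, blue); there is no depth.
- get_calibration(name): a dict with "mtx" (3x3 intrinsics, pixels), "world_from_camera" (4x4, takes a point from camera to world coordinates). Camera axes: x right, y down, z forward; pixel columns grow to the right and rows downward; lengths in mm; the calibration is good to about 2 mm. A picture is of the moment at which its call begins: read the wrist's pose just before it. get_calibration takes no time and is no camera call; for the wrist camera it gives the pose at the moment of the call.
- ctrl.finish_job(): hands the job in; it is judged then, once.
The state is a dict: "clock": time; "qpos": joint angles; "qd": joint speeds; "tau": joint torques, N m; "eef_pos": TCP position; "tool_rot": TCP orientation; "force": force on the tool from outside, world axes, zero at the start; "torque": the same for the moment, N m; "width": finger opening in mm; "gripper_force": force on a finger pad.
Only numpy, scipy, OpenCV 4.12 (cv2) and the standard library are available. Lean on these libraries where they do the work, as an engineer would, in place of code of your own. Each camera call takes 0.05 s, during which the arm holds its last target. There are 200 camera calls.

TASK

Mount the square near-point rule in the blue jaws of its stand: take it from the white reading rest, turn it until its flats are square to the jaws with the white scale face up, bed it gently to the bottom of both jaws, and slide it along until its black stop collar comes up against the outside of the jaw next to it. Then fold the steel keeper with the red tab fully down across the rule to hold it, and let go. Leave the lens stand, eyecup, occluder and prism bar where they are.

Things in the scene. Friction and masses are not known exactly. Their poses are not given: they have to be found in the camera images.
- rule: Near-point rule: 20 x 20 mm square aluminium tube, 300 mm long, about 0.24 kg, loose. Origin at the centre of the tube; y along its length, z out of the white scale face (black ticks, one red line; the underside is dark blue), x out of a plain flat. It starts on the rest rolled 30 degrees about its length, the scale leaning away from the robot, to the rest's +x.
- collar: The rule's black stop collar, a 34 x 34 mm square block, 12 mm thick, fixed around the tube from y = +83 to +95 mm in the rule's frame; origin at its centre, axes as the rule's.
- rest: White plastic reading rest, fixed. Origin on the cart top under the rule's middle, y along the rule; rule axis 78 mm above the cart. Two 8 mm supports, 62 mm either side of the middle, carry the rule's underside on a 30 degree slope falling towards +x, with a low lip at the lower edge; between them the rule is free all round, 70 mm above the 8 mm base plate (92 x 156 mm).
- stand: Rule stand, fixed: dark steel base 110 x 210 x 12 mm with a low rib (to 34 mm), origin under its centre, and two blue yokes 16 mm thick, centred at y = -75 and +75 mm. Each has an open-topped slot along y, 21.8 mm wide, floor 60 mm above the cart; its upright jaws go up to 74 mm, then flare outwards as a lead-in to about 81 mm.
- seat (a point): Point of the stand 70 mm above the cart, midway between the yokes, axes as the stand's: where the rule's origin lies when home (on both slot floors, collar touching the outer face, y = +83 mm, of the +y yoke). The rule's y then points along +y, its z up.
- keeper (a joint): Keeper hinge, rad: 0 = folded flat across the slot of the -y yoke, 1.57 = upright, stop at 2.0; friction (0.035 N m) keeps it where it is left. Axis along y at x = -30, y = -75, z = 84.5 mm in the stand's frame. Steel strap 66 mm long, 16 wide, 5 thick; closed it points to +x, its top 86.5 mm above the cart. It closes only over a rule that is fully down.
- keeper_tab (a point): Centre of the red tab at the keeper's free end, 60 mm from the hinge axis.
- lens_stand: Bystander: clear acrylic stand 62 x 120 mm with five chrome-ringed lenses upright in it, 62 mm tall; loose, origin under its centre.
- eyecup: Bystander: black rubber eyecup, 50 mm across the mouth, 34 mm tall, standing loose; origin under its centre.
- occluder: Bystander: blue plastic occluder lying flat, 60 mm disc on a handle, 195 mm long along y, 6 mm thick; loose.
- prism_bar: Bystander: polished steel prism bar lying flat with a row of clear prisms of rising thickness and a black handle, 38 mm x 270 mm along y, up to 20 mm tall; loose.
Mind the look-alikes: they are no part of the job. Of the things shaped like the stand, the steel one is meant.

How it is judged:
By the outcome, as a careful person would: the job done as asked, in the order asked, and still so for the second after the job is handed in, with the robot touching nothing.
It also fails if it takes over 56 s, if anything falls off the work surface, if the arm or the gripper's body presses on something with over 40 N, if the wrist force passes 120 N, or if a joint passes its speed limit or range.

## Working session

There is one attempt and no reset: what is moved stays moved. The work goes in short steps, Python scripts to look and compute and a shell command to move; the robot and the scene stay as the last step left them, time stands still between calls to the robot, and variables do not carry over. Pictures are saved under pics/ and viewed, at most 14 in all, crops included, and the job is handed in when it is done.

```bash
ls; mkdir -p pics; python3 - <<'E'
from cell import ctrl,get_image,get_calibration
import cv2,numpy as np
s=ctrl.read_state();print(s)
for n in("scene","side"):
    c=get_calibration(n);print(n,c['mtx'].tolist(),np.round(c['world_from_camera'],3).tolist())
    cv2.imwrite(f"pics/{n}0.png",get_image(n)[:,:,::-1])
E
```

```text
pics
{'clock': 0.0, 'qpos': array([ 1.21223086,  0.62931648,  0.03845724,  1.51836392, -0.02699606,
        0.99634589, -0.01999582]), 'qd': array([-4.37810897e-07, -7.24816438e-04,  8.07450953e-04,  7.87336049e-04,
        1.27426907e-03,  1.50051064e-03, -4.11266370e-04]), 'tau': array([-1.55370567e-04, -5.63394141e+01,  1.22684062e+00, -1.93443900e+01,
        1.12837111e-02,  1.04484448e-02, -5.36852781e-06]), 'eef_pos': array([ 187.42504474, -621.72740126,  230.40991757]), 'tool_rot': array([-3.13967778e+00,  3.62836149e-05,  2.92759560e-01]), 'force': array([-0.16411829, -0.19258517,  1.03226357]), 'torque': array([-0.04609195, -0.00416274, -0.00631957]), 'gripper_force': 0.0, 'width': 85.32918342997888}
scene [[354.706977545722, 0.0, 260.9020864735633], [0.0, 354.706977545722, 191.7812958086661], [0.0, 0.0, 1.0]] [[-0.493, 0.739, -0.459, 958.145], [0.87, 0.423, -0.254, 186.481], [0.006, -0.525, -0.851, 879.476], [0.0, 0.0, 0.0, 1.0]]
side [[450.74289970381733, 0.0, 259.54127987154794], [0.0, 450.74289970381733, 190.84899862786085], [0.0, 0.0, 1.0]] [[-0.835, -0.302, 0.461, -33.936], [-0.55, 0.488, -0.678, 748.186], [-0.02, -0.819, -0.573, 776.406], [0.0, 0.0, 0.0, 1.0]]
```

View pics/scene0.png

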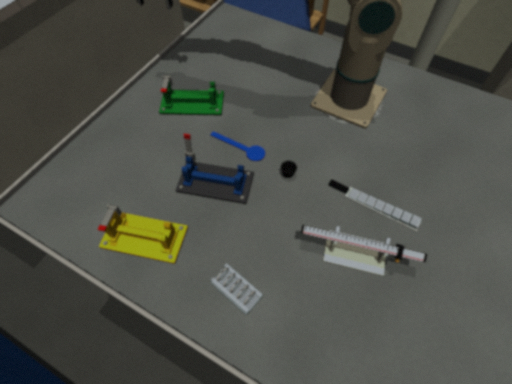

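View pics/side0.png

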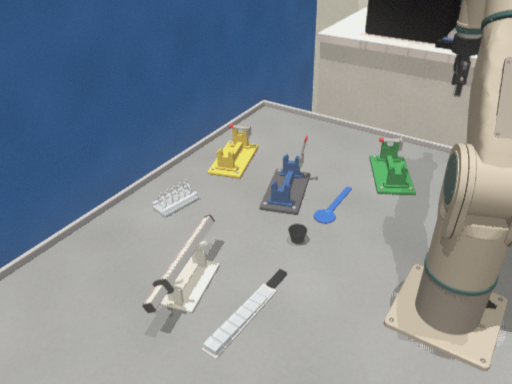

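The scene picture shows the steel stand with blue yokes at about (215,180), its keeper upright with the red tab at (187,136). The rule is on the white rest at about (365,245), with its collar at (400,251). In the side picture the stand is at (287,185) and the rule at (180,260). Next I'll enlarge both.

```bash
cat > h.py <<'E'
import numpy as np,cv2
from cell import ctrl,get_image,get_calibration
def ray(c,p):
    W=np.array(c['world_from_camera']);d=np.linalg.inv(c['mtx'])@[p[0],p[1],1.];return W[:3,3],W[:3,:3]@d/np.linalg.norm(d)
def plane(c,p,z):
    o,d=ray(c,p);return o+d*(z-o[2])/d[2]
def tri(c1,p1,c2,p2):
    o1,d1=ray(c1,p1);o2,d2=ray(c2,p2);t=np.linalg.lstsq(np.c_[d1,-d2],o2-o1,rcond=None)[0]
    a,b=o1+d1*t[0],o2+d2*t[1];return (a+b)/2,np.linalg.norm(a-b)
def proj(c,X):
    W=np.linalg.inv(np.array(c['world_from_camera']));q=c['mtx']@(W[:3,:3]@np.asarray(X,float)+W[:3,3]);return q[:2]/q[2]
E
python3 - <<'E'
import cv2,numpy as np
a=cv2.imread('pics/scene0.png');b=cv2.imread('pics/side0.png')
def crop(i,x,y,w,h,s=4):return cv2.resize(i[y:y+h,x:x+w],None,fx=s,fy=s,interpolation=cv2.INTER_CUBIC)
A=crop(a,290,215,145,75,4);B=crop(a,165,125,100,85,4) 
C=crop(b,135,205,90,110,3);D=crop(b,255,130,70,85,4)
o=np.zeros((600,800,3),np.uint8)
def put(I,x,y):
    h=min(I.shape[0],600-y);w=min(I.shape[1],800-x);o[y:y+h,x:x+w]=I[:h,:w]
# layout: A top left 580x300, B bottom-left? 
put(A[:, :520],0,0);put(B[:300],0,300);put(C[:,:270],525,0);put(D[:270],410,330)
cv2.imwrite('pics/crop1.png',o)
E
```

```text
(no output)
```

View pics/crop1.png

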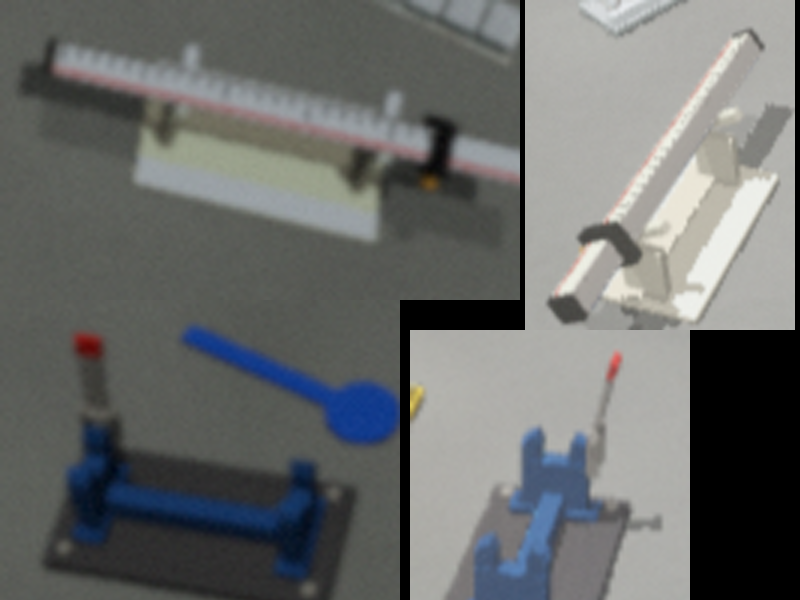

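The enlarged crops show:
- **Rule:** the far end is at scene (303,231) and side (210,218). The collar is at scene (399.5,252.5) and side (164,285), towards the stand's +y side of the picture.
- **Stand:** the base corner screws are at scene (248,173.5), (242,197) and (181,187). The red tab is at scene (187,136.5) and side (306,139).

```bash
python3 - <<'E'
from h import *
np.set_printoptions(precision=1,suppress=True)
S=get_calibration('scene');D=get_calibration('side')
print('far',*tri(S,(303,231.3),D,(210,218.3)));print('collar',*tri(S,(399.5,252.5),D,(164,285)))
print('tab',*tri(S,(187,136.5),D,(306.2,139.2)))
for p in((248.25,173.5),(242,197),(180.75,187)):print('screw',plane(S,p,12))
print(get_calibration('wrist'),ctrl.read_state()['eef_pos'])
E
```

```text
far [570.   90.6  75.8] 10.412818059732757
collar [508.6 318.6  79.5] 6.80490370640938
tab [ 505.8 -294.4  141. ] 1.8447898026724185
screw [ 453.7 -136.2   12. ]
screw [ 532.3 -110.3   12. ]
screw [ 591.4 -281.4   12. ]
{'mtx': array([[288.5,   0. , 258. ],
       [  0. , 288.5, 189.2],
       [  0. ,   0. ,   1. ]]), 'world_from_camera': array([[   0.3,   -0.9,   -0.3,  254.4],
       [  -1. ,   -0.3,   -0.1, -600.9],
       [  -0. ,    0.3,   -1. ,  372.2],
       [   0. ,    0. ,    0. ,    1. ]])} [ 187.5 -621.8  230.5]
```

Estimates so far: rule centre about (532,233) at yaw 15°, stand about (522,-209) at yaw 19°. I'll move over the stand and look with the wrist camera on the way to the rule.

```bash
python3 -m creep '[{"dx":0.1,"dy":0.12,"dz":0.03,"rz":0.026,"grip":-1},{"dx":0.2,"dy":0.24,"dz":0.06,"rz":0.052,"grip":-1},{"dx":0.3,"dy":0.36,"dz":0.09,"rz":0.078,"grip":-1},{"dx":0.4,"dy":0.48,"dz":0.12,"rz":0.104,"grip":-1},{"dx":0.5,"dy":0.6,"dz":0.12,"rz":0.13,"grip":-1}]'
python3 -m creep '[{"dx":0.09,"dy":0.11,"rz":0.026,"grip":-1},{"dx":0.18,"dy":0.22,"rz":0.052,"grip":-1},{"dx":0.27,"dy":0.33,"rz":0.078,"grip":-1},{"dx":0.33,"dy":0.46,"rz":0.104,"grip":-1},{"dx":0.33,"dy":0.5,"rz":0.128,"grip":-1}]'
python3 - <<'E'
from h import *
np.set_printoptions(precision=4,suppress=True)
s=ctrl.read_state();c=get_calibration('wrist');im=get_image('wrist');cv2.imwrite('pics/w1.png',im[:,:,::-1]);np.save('w1c.npy',c['world_from_camera'])
print(s['clock'],s['eef_pos'],s['tool_rot'],s['qd'],proj(c,(522.5,-209,12)))
E
```

```text
0.1 [ 187.4634 -621.8084  230.4943] [-3.1399  0.      0.2928] [-0.0004 -0.0019 -0.0003 -0.0028  0.0007  0.0019  0.0022] [ -93.9881 -349.3662]$[0]: bad value
$[0]: bad value
```

View pics/w1.png

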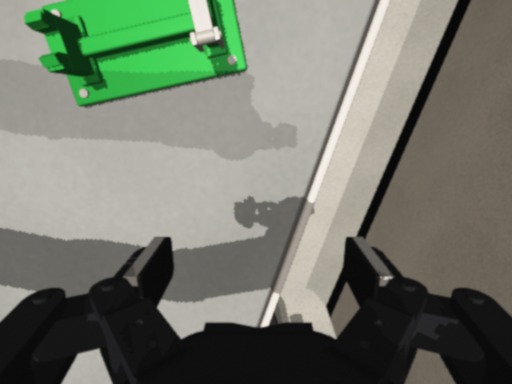

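Both rows were refused, so nothing moved. The picture shows only the green look-alike from the start pose. A row probably needs all seven numbers, so I'll retry with all of them.

```bash
python3 -m creep '[{"dx":0.1,"dy":0.12,"dz":0.03,"rx":0,"ry":0,"rz":0.026,"grip":-1},{"dx":0.2,"dy":0.24,"dz":0.06,"rx":0,"ry":0,"rz":0.052,"grip":-1},{"dx":0.3,"dy":0.36,"dz":0.09,"rx":0,"ry":0,"rz":0.078,"grip":-1},{"dx":0.4,"dy":0.48,"dz":0.12,"rx":0,"ry":0,"rz":0.104,"grip":-1},{"dx":0.5,"dy":0.6,"dz":0.12,"rx":0,"ry":0,"rz":0.13,"grip":-1}]'
```

```text
clock: 0.78
eef_pos: [386.2, -384.5, 280.2]
tool_rot: [3.14, 0.001, 1.115]
force: [1.0, -1.0, -0.4]
width: 85.4
gripper_force: 0.0
```

```bash
python3 -m creep '[{"dx":0.09,"dy":0.11,"dz":0,"rx":0,"ry":0,"rz":0.026,"grip":-1},{"dx":0.18,"dy":0.22,"dz":0,"rx":0,"ry":0,"rz":0.052,"grip":-1},{"dx":0.27,"dy":0.33,"dz":0,"rx":0,"ry":0,"rz":0.078,"grip":-1},{"dx":0.33,"dy":0.46,"dz":0,"rx":0,"ry":0,"rz":0.104,"grip":-1},{"dx":0.33,"dy":0.46,"dz":0,"rx":0,"ry":0,"rz":0.126,"grip":-1}]'
python3 - <<'E'
from h import *
np.set_printoptions(precision=4,suppress=True)
s=ctrl.read_state();c=get_calibration('wrist');im=get_image('wrist');cv2.imwrite('pics/w2.png',cv2.resize(im[:,:,::-1],(800,600),interpolation=cv2.INTER_CUBIC));cv2.imwrite('pics/w2r.png',im[:,:,::-1]);np.save('w2c.npy',c['world_from_camera'])
print(s['clock'],s['eef_pos'],s['tool_rot'],abs(s['qd']).max(),proj(c,(522.5,-209,12)))
E
```

```text
clock: 1.4
eef_pos: [519.2, -195.3, 279.4]
tool_rot: [3.139, -0.003, 1.916]
force: [0.5, -0.1, -0.6]
width: 85.1
gripper_force: 0.0
1.4 [ 519.1655 -195.3383  279.4127] [ 3.139  -0.0026  1.9156] 0.9680736968559659 [256.7536 167.7105]
```

View pics/w2.png

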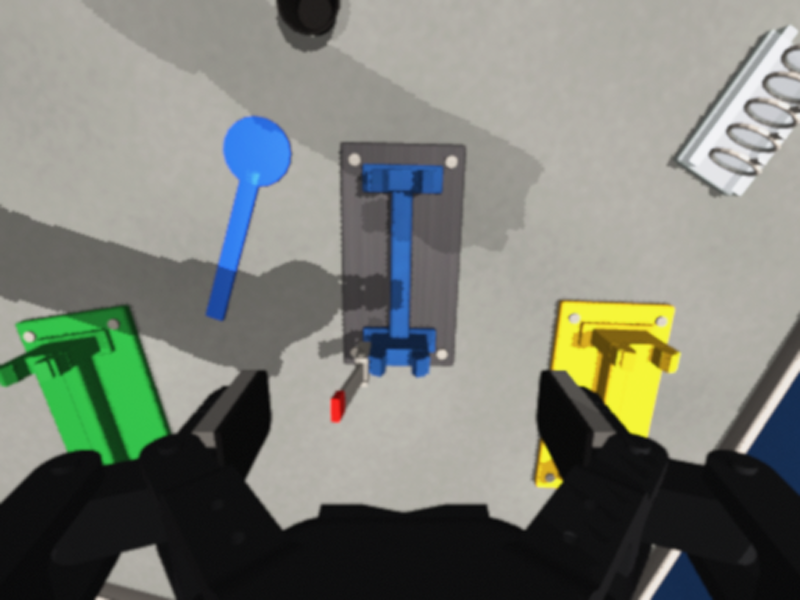

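The steel stand is directly below. Its screws are at about (355,160), (451,162), (442,354) and (355,357) in the enlarged view, with the rib running down the middle and the red tab at (337,406). I'll refine these by blob centroids.

```bash
cat >> h.py <<'E'
K=get_calibration('wrist')['mtx']
def cal(f):return dict(mtx=K,world_from_camera=np.load(f))
E
python3 - <<'E'
from h import *
np.set_printoptions(precision=2,suppress=True)
c=cal('w2c.npy');im=cv2.imread('pics/w2r.png');g=cv2.cvtColor(im,cv2.COLOR_BGR2GRAY).astype(float)
P=[]
for x,y in((227.2,102.4),(288.6,103.7),(282.9,226.6),(227,228.5)):
    x0,y0=int(round(x)),int(round(y));w=g[y0-5:y0+6,x0-5:x0+6];t=np.clip(w-(w.min()+w.max())/2,0,None);Y,X=np.mgrid[-5:6,-5:6]
    p=(x0+(X*t).sum()/t.sum(),y0+(Y*t).sum()/t.sum());P.append(plane(c,p,12.5)[:2]);print(p,P[-1])
P=np.array(P);print('lens',[np.linalg.norm(P[i]-P[(i+1)%4]) for i in range(4)])
print('centre TL-BR',(P[0]+P[2])/2,'yaw from right side',np.degrees(np.arctan2(*(-(P[1]-P[2])[0],(P[1]-P[2])[1]))),'top',np.degrees(np.arctan2(*(P[1]-P[0])[::-1])))
hsv=cv2.cvtColor(im,cv2.COLOR_BGR2HSV)
m=((hsv[...,0]<8)|(hsv[...,0]>172))&(hsv[...,1]>170)&(hsv[...,2]>90);ys,xs=np.nonzero(m);print('red',xs.mean(),ys.mean(),len(xs),plane(c,(xs.mean(),ys.mean()),141))
# rib edges: blue mask, rows 130..200, top at z=34
m=(hsv[...,0]>100)&(hsv[...,0]<125)&(hsv[...,1]>140)
L=[]
for r in range(130,205,5):
    q=np.nonzero(m[r,235:280])[0]+235;L.append((q.min(),q.max(),*plane(c,((q.min()+q.max())/2,r),34)[:2]))
L=np.array(L);print(L[::4]);vx=cv2.fitLine(L[:,2:].astype(np.float32),cv2.DIST_L2,0,.01,.01).ravel();print('rib',vx,np.degrees(np.arctan2(-vx[0],vx[1])))
E
```

```text
(np.float64(226.42340474545037), np.float64(101.63510711817554)) [ 453.04 -136.82]
(np.float64(288.6002004008016), np.float64(103.03657314629258)) [ 533.1  -110.05]
(np.float64(282.4487682970368), np.float64(226.41163870046412)) [ 590.31 -281.86]
(np.float64(229.82290562036056), np.float64(230.44008483563096)) [ 516.53 -315.32]
lens [np.float64(84.40931955373355), np.float64(181.08442355797774), np.float64(81.0110814383214), np.float64(189.4529313614377)]
centre TL-BR [ 521.68 -209.34] yaw from right side 18.41749022770276 top 18.49119071469111
red 215.57462686567163 259.8731343283582 134 [ 505.86 -294.86  141.  ]
[[ 251.    263.    504.26 -156.86]
 [ 250.    262.    511.88 -182.19]
 [ 250.    262.    521.1  -208.04]
 [ 250.    261.    530.02 -235.16]]
rib [   0.32   -0.95  518.96 -202.08] -161.5006
```

The stand is at (521.7,-209.3) with yaw 18.45°, and the rib line agrees to 0.3 mm. Next is the rule.

```bash
python3 -m creep '[{"dx":0.01,"dy":0.15,"dz":0,"rx":0,"ry":0,"rz":-0.003,"grip":-1},{"dx":0.02,"dy":0.3,"dz":0,"rx":0,"ry":0,"rz":-0.006,"grip":-1},{"dx":0.03,"dy":0.45,"dz":0,"rx":0,"ry":0,"rz":-0.009,"grip":-1},{"dx":0.04,"dy":0.6,"dz":0,"rx":0,"ry":0,"rz":-0.013,"grip":-1},{"dx":0.05,"dy":0.75,"dz":0,"rx":0,"ry":0,"rz":-0.013,"grip":-1}]'
python3 -m creep '[{"dx":0.01,"dy":0.12,"dz":-0.02,"rx":0,"ry":0,"rz":0,"grip":-1},{"dx":0.02,"dy":0.22,"dz":-0.05,"rx":0,"ry":0,"rz":0,"grip":-1},{"dx":0.02,"dy":0.27,"dz":-0.07,"rx":0,"ry":0,"rz":0,"grip":-1},{"dx":0.02,"dy":0.27,"dz":-0.07,"rx":0,"ry":0,"rz":0,"grip":-1},{"dx":0.02,"dy":0.27,"dz":-0.07,"rx":0,"ry":0,"rz":0,"grip":-1}]'
python3 - <<'E'
from h import *
np.set_printoptions(precision=4,suppress=True)
s=ctrl.read_state();c=get_calibration('wrist');im=get_image('wrist');cv2.imwrite('pics/w3.png',cv2.resize(im[:,:,::-1],(800,600),interpolation=cv2.INTER_CUBIC));cv2.imwrite('pics/w3r.png',im[:,:,::-1]);np.save('w3c.npy',c['world_from_camera'])
print(s['clock'],s['eef_pos'],s['tool_rot'],abs(s['qd']).max())
E
```

```text
clock: 2.08
eef_pos: [536.9, 98.9, 279.2]
tool_rot: [-3.142, 0.001, 1.815]
force: [0.6, 0.6, -0.2]
width: 85.1
gripper_force: 0.0
clock: 2.7
eef_pos: [545.3, 203.8, 251.4]
tool_rot: [-3.141, 0.002, 1.816]
force: [0.6, -0.7, 0.3]
width: 85.6
gripper_force: 0.0
2.7 [545.339  203.7771 251.3672] [-3.1413  0.0018  1.8164] 0.010568165163866411
```

View pics/w3.png

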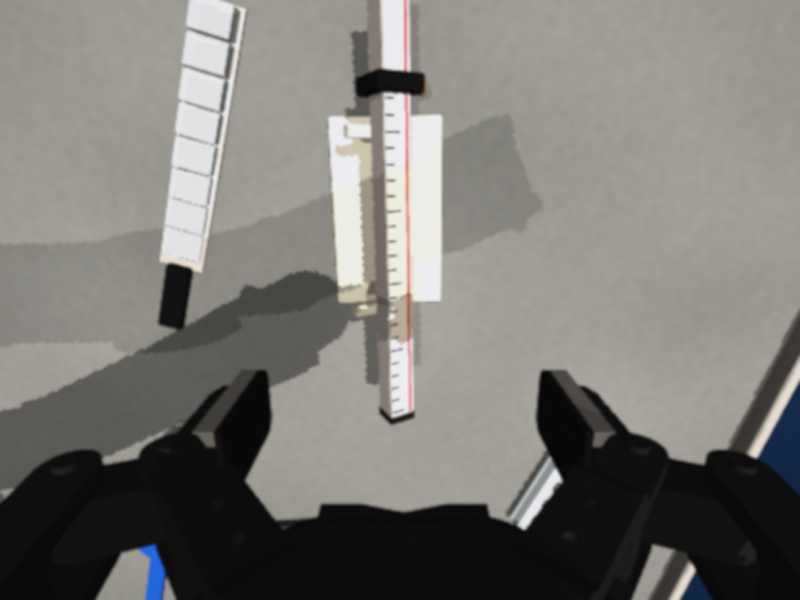

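The rule runs nearly vertically in the picture. Its scale edges are at about x = 385 and 411, the collar is at (392,83) and the far end is at (397,415). I'll read intensity profiles across it.

```bash
python3 - <<'E'
import cv2,numpy as np
im=cv2.imread('pics/w3r.png').astype(int)
for r in(68,100,131,225,250):print(r,[(x,*im[r,x]) for x in range(234,268)])
print('col',[(y,*im[y,254]) for y in range(255,275)])
print('collar',[(y,*im[y,249]) for y in range(38,66)])
E
```

```text
68 [(234, np.int64(84), np.int64(89), np.int64(91)), (235, np.int64(87), np.int64(92), np.int64(95)), (236, np.int64(98), np.int64(104), np.int64(108)), (237, np.int64(110), np.int64(116), np.int64(122)), (238, np.int64(115), np.int64(121), np.int64(128)), (239, np.int64(116), np.int64(123), np.int64(130)), (240, np.int64(116), np.int64(123), np.int64(130)), (241, np.int64(116), np.int64(123), np.int64(131)), (242, np.int64(116), np.int64(124), np.int64(131)), (243, np.int64(116), np.int64(124), np.int64(131)), (244, np.int64(124), np.int64(132), np.int64(139)), (245, np.int64(168), np.int64(174), np.int64(180)), (246, np.int64(220), np.int64(220), np.int64(223)), (247, np.int64(236), np.int64(234), np.int64(234)), (248, np.int64(239), np.int64(236), np.int64(236)), (249, np.int64(239), np.int64(236), np.int64(236)), (250, np.int64(239), np.int64(236), np.int64(236)), (251, np.int64(239), np.int64(236), np.int64(235)), (252, np.int64(239), np.int64(236), np.int64(236)), (253, np.int64(239), np.int64(236), np.int64(235)), (254, np.int64(239), np.int64(236), np.int64(236)), (255, np.in
[... 9462 characters left out ...]
4(18)), (52, np.int64(20), np.int64(19), np.int64(20)), (53, np.int64(19), np.int64(18), np.int64(19)), (54, np.int64(20), np.int64(19), np.int64(19)), (55, np.int64(17), np.int64(17), np.int64(18)), (56, np.int64(17), np.int64(16), np.int64(17)), (57, np.int64(25), np.int64(25), np.int64(27)), (58, np.int64(76), np.int64(78), np.int64(82)), (59, np.int64(158), np.int64(160), np.int64(165)), (60, np.int64(211), np.int64(211), np.int64(213)), (61, np.int64(199), np.int64(196), np.int64(196)), (62, np.int64(152), np.int64(148), np.int64(147)), (63, np.int64(194), np.int64(189), np.int64(188)), (64, np.int64(233), np.int64(230), np.int64(229)), (65, np.int64(239), np.int64(236), np.int64(235))]
```

```bash
python3 - <<'E'
from h import *
np.set_printoptions(precision=2,suppress=True)
c=cal('w3c.npy')
L=np.array([plane(c,p,91.66)[:2] for p in((245.1,68),(245.7,100),(246.6,131),(249.3,225),(249.6,250))])
R=np.array([plane(c,p,81.66)[:2] for p in((262.6,68),(264.6,225),(264.8,250))])
for Q,o in((L,-3.66),(R,13.66)):
    v=cv2.fitLine(Q.astype(np.float32),cv2.DIST_L2,0,.01,.01).ravel();u=v[:2]*np.sign(v[1]);n=np.array([u[1],-u[0]])
    a=v[2:]-o*n;print('axis pt at y=232:',a+u*(232-a[1])/u[1],'yaw',np.degrees(np.arctan2(-u[0],u[1])))
e=plane(c,(257,266.5),86.7);print('end face mid',e, 'collar edges',plane(c,(249,44.6),100)[:2],plane(c,(249,58.3),100)[:2])
yaw=np.radians(15);u=np.array([-np.sin(yaw),np.cos(yaw)]);n=np.array([u[1],-u[0]]);print('centre',e[:2]-5*n+150*u)
w=K@np.r_[0,0,1];print(c['world_from_camera'])
E
```

```text
axis pt at y=232: [529.69 232.  ] yaw 14.928701
axis pt at y=232: [529.78 232.  ] yaw 15.055414
end face mid [571.35  92.53  86.7 ] collar edges [506.36 323.13] [509.09 311.82]
centre [527.7  236.13]
[[  0.97   0.23   0.07 527.53]
 [  0.24  -0.93  -0.27 273.11]
 [ -0.     0.28  -0.96 392.98]
 [  0.     0.     0.     1.  ]]
```

The rule's centre is at about (529.8,231.9,78), yaw 15°, with both edges agreeing. I'll tilt 30° onto its flats and move to a pre-grasp pose 90 mm back.

```bash
python3 -m creep '[{"dx":0.02,"dy":0.04,"dz":-0.06,"rx":-0.005,"ry":0.02,"rz":0.001,"grip":-1},{"dx":0.044,"dy":0.092,"dz":-0.14,"rx":-0.0105,"ry":0.0404,"rz":0.0013,"grip":-1},{"dx":0.044,"dy":0.092,"dz":-0.23,"rx":-0.0157,"ry":0.0605,"rz":0.002,"grip":-1},{"dx":0.044,"dy":0.092,"dz":-0.283,"rx":-0.0209,"ry":0.0807,"rz":0.0026,"grip":-1},{"dx":0.044,"dy":0.092,"dz":-0.283,"rx":-0.0209,"ry":0.0807,"rz":0.0026,"grip":-1}]'
python3 - <<'E'
from h import *
from scipy.spatial.transform import Rotation as Ro
np.set_printoptions(precision=4,suppress=True)
s=ctrl.read_state();R=Ro.from_euler('xyz',s['tool_rot'])
t=Ro.from_rotvec(np.radians(30)*np.array([-np.sin(np.radians(15)),np.cos(np.radians(15)),0]))*Ro.from_euler('xyz',[np.pi,0,np.radians(105)])
print(s['eef_pos'],'rot err/2pi',(t*R.inv()).as_rotvec()/2/np.pi,(t*R.inv()).magnitude()*57.3,'z',R.as_matrix()[:,2])
print('to go/400',(np.array([519.6,229.1,59.8])-s['eef_pos'])/400)
E
```

```text
clock: 3.38
eef_pos: [561.9, 240.2, 132.4]
tool_rot: [-2.61, 0.0, 1.833]
force: [-0.7, -0.3, 0.6]
width: 85.7
gripper_force: 0.0
[561.9107 240.2279 132.3515] rot err/2pi [ 0.0004 -0.0013  0.    ] 0.4781588700108636 z [-0.4898 -0.1316 -0.8618]
to go/400 [-0.1058 -0.0278 -0.1814]
```

```bash
python3 -m creep '[{"dx":-0.03,"dy":-0.008,"dz":-0.05,"rx":0.0004,"ry":-0.0013,"rz":0,"grip":-1},{"dx":-0.06,"dy":-0.016,"dz":-0.1,"rx":0.0004,"ry":-0.0013,"rz":0,"grip":-1},{"dx":-0.085,"dy":-0.0225,"dz":-0.145,"rx":0.0004,"ry":-0.0013,"rz":0,"grip":-1},{"dx":-0.085,"dy":-0.0225,"dz":-0.145,"rx":0.0004,"ry":-0.0013,"rz":0,"grip":-1},{"dx":-0.085,"dy":-0.0225,"dz":-0.145,"rx":0.0004,"ry":-0.0013,"rz":0,"grip":-1}]'
python3 - <<'E'
from h import *
np.set_printoptions(precision=4,suppress=True)
s=ctrl.read_state();print(s['eef_pos'],s['tool_rot'],(np.array([519.6,229.1,59.8])-s['eef_pos'])/400,s['force'])
E
```

```text
clock: 4.0
eef_pos: [530.0, 234.1, 82.5]
tool_rot: [-2.631, -0.002, 1.835]
force: [0.5, -0.0, 1.1]
width: 85.4
gripper_force: 0.0
[529.9561 234.0705  82.4671] [-2.6309 -0.0024  1.8348] [-0.0259 -0.0124 -0.0567] [ 0.5291 -0.0167  1.0857]
```

```bash
python3 -m creep '[{"dx":-0.012,"dy":-0.006,"dz":-0.027,"rx":-0.0005,"ry":0.002,"rz":0,"grip":-1},{"dx":-0.026,"dy":-0.0124,"dz":-0.0567,"rx":-0.0005,"ry":0.002,"rz":0,"grip":-1},{"dx":-0.026,"dy":-0.0124,"dz":-0.0567,"rx":-0.0005,"ry":0.002,"rz":0,"grip":-1},{"dx":-0.026,"dy":-0.0124,"dz":-0.0567,"rx":-0.0005,"ry":0.002,"rz":0,"grip":-1},{"dx":-0.026,"dy":-0.0124,"dz":-0.0567,"rx":-0.0005,"ry":0.002,"rz":0,"grip":-1}]'
python3 - <<'E'
from h import *
np.set_printoptions(precision=4,suppress=True)
s=ctrl.read_state();print(s['eef_pos'],s['tool_rot'],(np.array([519.6,229.1,59.8])-s['eef_pos'])/400,s['force'],abs(s['qd']).max())
c=get_calibration('wrist');im=get_image('wrist')
s=ctrl.read_state();print(s['eef_pos'],s['tool_rot'],abs(s['qd']).max())
cv2.imwrite('pics/w4.png',im[:,:,::-1])
E
```

```text
clock: 4.62
eef_pos: [518.3, 229.4, 57.5]
tool_rot: [-2.614, -0.003, 1.836]
force: [0.4, -0.7, 0.3]
width: 85.3
gripper_force: 0.0
[518.2805 229.383   57.5426] [-2.614  -0.0027  1.8358] [ 0.0033 -0.0007  0.0056] [ 0.3646 -0.6842  0.3293] 0.00359542395025903
[518.3156 229.3375  57.5886] [-2.6141 -0.0026  1.8358] 0.0023091097955792966
```

View pics/w4.png

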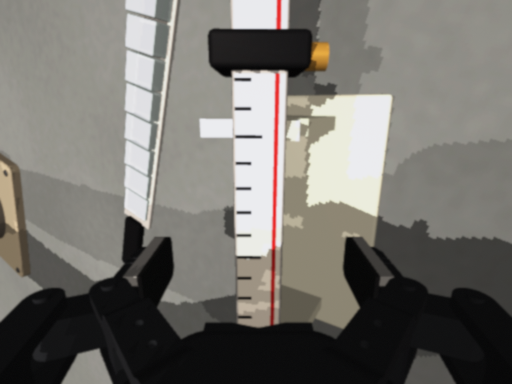

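The rule lies centred and square between the open fingers: its edges are at x=234 and 286, and the fingers at 173 and 345. I'll back off 2 mm and close.

```bash
python3 -m creep '[{"dx":0.002,"dy":0,"dz":0.004,"rx":0,"ry":0,"rz":0,"grip":-0.3},{"dx":0.002,"dy":0,"dz":0.004,"rx":0,"ry":0,"rz":0,"grip":0.2},{"dx":0.002,"dy":0,"dz":0.004,"rx":0,"ry":0,"rz":0,"grip":0.6},{"dx":0.002,"dy":0,"dz":0.004,"rx":0,"ry":0,"rz":0,"grip":1},{"dx":0.002,"dy":0,"dz":0.004,"rx":0,"ry":0,"rz":0,"grip":1}]'
```

```text
clock: 5.3
eef_pos: [519.1, 229.2, 59.0]
tool_rot: [-2.614, -0.002, 1.836]
force: [1.3, 1.0, 1.6]
width: 19.0
gripper_force: 59.1
```

```bash
python3 -m creep '[{"dx":0,"dy":0,"dz":0,"rx":0,"ry":0,"rz":0,"grip":1},{"dx":0,"dy":0,"dz":0,"rx":0,"ry":0,"rz":0,"grip":1},{"dx":0,"dy":0,"dz":0,"rx":0,"ry":0,"rz":0,"grip":1},{"dx":0,"dy":0,"dz":0,"rx":0,"ry":0,"rz":0,"grip":1},{"dx":0,"dy":0,"dz":0,"rx":0,"ry":0,"rz":0,"grip":1}]'
```

```text
clock: 5.92
eef_pos: [519.1, 229.2, 59.0]
tool_rot: [-2.614, -0.002, 1.836]
force: [1.6, 0.8, 1.0]
width: 19.3
gripper_force: 59.1
```

```bash
cat >> h.py <<'E'
from scipy.spatial.transform import Rotation as Ro
YAW=np.radians(18.45);SX=np.array([np.cos(YAW),np.sin(YAW),0]);SY=np.array([-np.sin(YAW),np.cos(YAW),0]);ST=np.array([521.7,-209.3,0])
def go(p,T=Ro.from_euler('xyz',[np.pi,0,YAW+np.pi/2])):
    s=ctrl.read_state();R=Ro.from_euler('xyz',s['tool_rot']);e=s['eef_pos']-ST
    print('clk %.2f'%s['clock'],'stand xyz',np.round([e@SX,e@SY,e[2]],2),'go',np.round((np.asarray(p)-s['eef_pos'])/400,4),'rot',np.round((T*R.inv()).as_rotvec()/2/np.pi,4),'F',np.round(s['force'],1),'w',round(s['width'],1),'qd',round(abs(s['qd']).max(),3))
E
python3 -c "
from h import *
go(ST+8*SY+[0,0,200])"
python3 -m creep '[{"dx":0,"dy":0,"dz":0.04,"rx":0,"ry":0,"rz":0,"grip":1},{"dx":0,"dy":0,"dz":0.1,"rx":0,"ry":0,"rz":0,"grip":1},{"dx":0,"dy":0,"dz":0.2,"rx":0,"ry":0,"rz":0,"grip":1},{"dx":0,"dy":0,"dz":0.3,"rx":0,"ry":0,"rz":0,"grip":1},{"dx":0,"dy":0,"dz":0.35,"rx":0,"ry":0,"rz":0,"grip":1}]'
```

```text
clk 5.92 stand xyz [136.32 416.77  58.99] go [ 1.0000e-04 -1.0772e+00  3.5250e-01] rot [ 0.0239 -0.0805  0.0088] F [1.6 0.8 1. ] w 19.3 qd 0.002
clock: 6.55
eef_pos: [519.4, 229.8, 202.5]
tool_rot: [-2.617, -0.003, 1.836]
force: [0.3, -0.2, -2.3]
width: 19.1
gripper_force: 58.8
```

```bash
python3 -m creep '[{"dx":0,"dy":-0.08,"dz":0,"rx":0.005,"ry":-0.016,"rz":0.0018,"grip":1},{"dx":0,"dy":-0.2,"dz":0,"rx":0.01,"ry":-0.032,"rz":0.0035,"grip":1},{"dx":0,"dy":-0.33,"dz":0,"rx":0.0145,"ry":-0.048,"rz":0.0053,"grip":1},{"dx":0,"dy":-0.46,"dz":0,"rx":0.019,"ry":-0.064,"rz":0.007,"grip":1},{"dx":0,"dy":-0.59,"dz":0,"rx":0.0239,"ry":-0.0805,"rz":0.0088,"grip":1}]'
python3 -m creep '[{"dx":0,"dy":-0.13,"dz":0,"rx":0,"ry":0,"rz":0,"grip":1},{"dx":0,"dy":-0.26,"dz":0,"rx":0,"ry":0,"rz":0,"grip":1},{"dx":0,"dy":-0.38,"dz":0,"rx":0,"ry":0,"rz":0,"grip":1},{"dx":0,"dy":-0.46,"dz":0,"rx":0,"ry":0,"rz":0,"grip":1},{"dx":0,"dy":-0.48,"dz":0,"rx":0,"ry":0,"rz":0,"grip":1}]'
python3 -c "
from h import *
go(ST+8*SY+[0,0,130])"
```

```text
clock: 7.18
eef_pos: [518.1, -8.6, 199.5]
tool_rot: [3.14, 0.001, 1.894]
force: [-0.1, -0.6, -3.4]
width: 19.1
gripper_force: 59.2
clock: 7.8
eef_pos: [517.4, -201.6, 198.7]
tool_rot: [-3.139, 0.0, 1.888]
force: [-0.1, 0.6, -2.7]
width: 19.5
gripper_force: 59.5
clk 7.80 stand xyz [ -1.64   8.66 198.71] go [ 0.0044 -0.0003 -0.1718] rot [ 0.0002 -0.0004  0.0007] F [-0.1  0.6 -2.7] w 19.5 qd 0.099
```

```bash
python3 -m creep '[{"dx":0.0044,"dy":0,"dz":-0.07,"rx":0.0002,"ry":-0.0004,"rz":0.0007,"grip":1},{"dx":0.0044,"dy":0,"dz":-0.15,"rx":0.0002,"ry":-0.0004,"rz":0.0007,"grip":1},{"dx":0.0044,"dy":0,"dz":-0.23,"rx":0.0002,"ry":-0.0004,"rz":0.0007,"grip":1},{"dx":0.0044,"dy":0,"dz":-0.28,"rx":0.0002,"ry":-0.0004,"rz":0.0007,"grip":1},{"dx":0.0044,"dy":0,"dz":-0.28,"rx":0.0002,"ry":-0.0004,"rz":0.0007,"grip":1}]'
python3 - <<'E'
from h import *
go(ST+8*SY+[0,0,52])
A=get_calibration('wrist');np.save('w5c.npy',A['world_from_camera']);w=get_image('wrist')[:,:,::-1];d=get_image('side')[:,:,::-1]
cv2.imwrite('pics/w5r.png',w);cv2.imwrite('pics/d5r.png',d)
z=cv2.resize(w[0:280,140:380],None,fx=2,fy=2,interpolation=cv2.INTER_CUBIC);y=cv2.resize(d[110:230,250:330],None,fx=4,fy=4,interpolation=cv2.INTER_CUBIC)
o=np.zeros((560,800,3),np.uint8);o[:560,:480]=z;o[:480,480:800]=y;cv2.imwrite('pics/c5.png',o)
go(ST+8*SY+[0,0,52])
E
```

```text
clock: 8.43
eef_pos: [519.2, -196.9, 85.8]
tool_rot: [-3.141, -0.003, 1.899]
force: [-0.3, -0.0, -1.6]
width: 19.1
gripper_force: 59.4
clk 8.43 stand xyz [ 1.6  12.55 85.81] go [-0.0002 -0.0121 -0.0845] rot [-0.0004 -0.0003 -0.001 ] F [-0.3 -0.  -1.6] w 19.1 qd 0.035
clk 8.53 stand xyz [ 2.97 11.09 87.6 ] go [-0.0046 -0.0097 -0.089 ] rot [-0.0002  0.0004 -0.0009] F [ 0.5  0.2 -2.1] w 19.3 qd 0.016
```

View pics/c5.png

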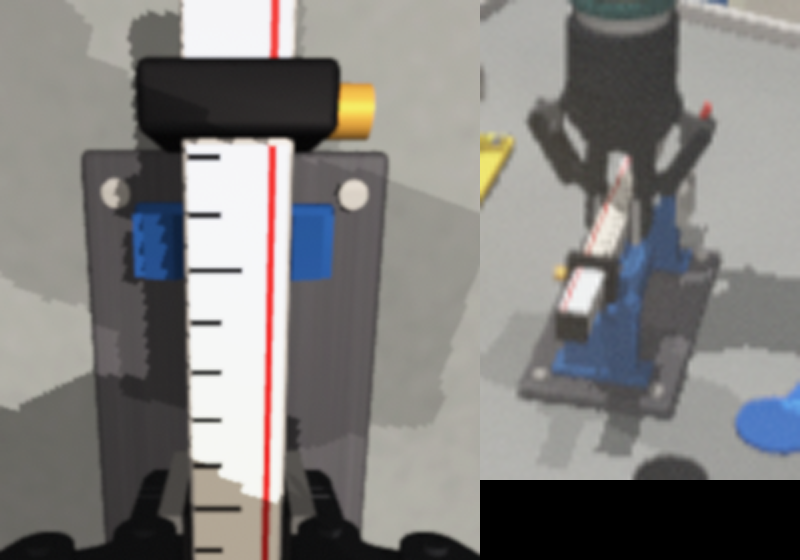

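The wrist view shows the rule about 1.6 mm to the slot's +x side (rule centre at crop x=239.5, yoke centre at 232.5), with the collar beyond the +y yoke. This matches the measured tool offset, so the stand estimate holds. I'll correct, let it settle and check.

```bash
python3 -m creep '[{"dx":-0.004,"dy":-0.005,"dz":-0.01,"rx":0,"ry":0,"rz":-0.0009,"grip":1},{"dx":-0.004,"dy":-0.005,"dz":-0.01,"rx":0,"ry":0,"rz":-0.0009,"grip":1},{"dx":-0.004,"dy":-0.005,"dz":-0.01,"rx":0,"ry":0,"rz":-0.0009,"grip":1},{"dx":-0.004,"dy":-0.005,"dz":-0.01,"rx":0,"ry":0,"rz":-0.0009,"grip":1},{"dx":-0.004,"dy":-0.005,"dz":-0.01,"rx":0,"ry":0,"rz":-0.0009,"grip":1}]'
python3 -c "
from h import *
go(ST+8*SY+[0,0,70])"
```

```text
clock: 9.15
eef_pos: [519.0, -200.9, 83.1]
tool_rot: [3.139, -0.0, 1.892]
force: [-0.9, -0.6, -2.5]
width: 19.1
gripper_force: 59.4
clk 9.15 stand xyz [ 0.12  8.8  83.07] go [ 0.0003 -0.002  -0.0327] rot [-0.0001  0.0003  0.0002] F [-0.9 -0.6 -2.5] w 19.1 qd 0.001
```

```bash
python3 -m creep '[{"dx":0,"dy":-0.001,"dz":-0.016,"rx":0,"ry":0.0002,"rz":0.0002,"grip":1},{"dx":0,"dy":-0.001,"dz":-0.032,"rx":0,"ry":0.0002,"rz":0.0002,"grip":1},{"dx":0,"dy":-0.001,"dz":-0.042,"rx":0,"ry":0.0002,"rz":0.0002,"grip":1},{"dx":0,"dy":-0.001,"dz":-0.05,"rx":0,"ry":0.0002,"rz":0.0002,"grip":1},{"dx":0,"dy":-0.001,"dz":-0.05,"rx":0,"ry":0.0002,"rz":0.0002,"grip":1}]'
python3 -c "
from h import *
go(ST+8*SY+[0,0,50])"
```

```text
clock: 9.78
eef_pos: [518.8, -201.2, 62.7]
tool_rot: [3.141, -0.001, 1.893]
force: [-0.2, -0.2, -2.2]
width: 19.1
gripper_force: 59.4
clk 9.78 stand xyz [-0.19  8.63 62.65] go [ 0.001  -0.0013 -0.0316] rot [-0.0002  0.     -0.    ] F [-0.2 -0.2 -2.2] w 19.1 qd 0.006
```

```bash
python3 -m creep '[{"dx":0.0004,"dy":0,"dz":-0.005,"rx":0,"ry":0,"rz":0,"grip":1},{"dx":0.0004,"dy":0,"dz":-0.01,"rx":0,"ry":0,"rz":0,"grip":1},{"dx":0.0004,"dy":0,"dz":-0.015,"rx":0,"ry":0,"rz":0,"grip":1},{"dx":0.0004,"dy":0,"dz":-0.02,"rx":0,"ry":0,"rz":0,"grip":1},{"dx":0.0004,"dy":0,"dz":-0.024,"rx":0,"ry":0,"rz":0,"grip":1}]'
python3 -c "
from h import *
go(ST+8*SY+[0,0,48])"
```

```text
clock: 10.4
eef_pos: [519.1, -201.3, 53.2]
tool_rot: [3.141, -0.001, 1.893]
force: [0.0, 0.1, -2.8]
width: 19.2
gripper_force: 59.4
clk 10.40 stand xyz [ 0.07  8.42 53.24] go [ 0.0002 -0.001  -0.0131] rot [-0.0001  0.0001 -0.    ] F [ 0.   0.1 -2.8] w 19.2 qd 0.024
```

Inside the jaws with no side force. Now lowering in small steps while watching the force.

```bash
python3 -m creep '[{"dx":0,"dy":0,"dz":-0.003,"rx":0,"ry":0,"rz":0,"grip":1},{"dx":0,"dy":0,"dz":-0.006,"rx":0,"ry":0,"rz":0,"grip":1},{"dx":0,"dy":0,"dz":-0.008,"rx":0,"ry":0,"rz":0,"grip":1},{"dx":0,"dy":0,"dz":-0.01,"rx":0,"ry":0,"rz":0,"grip":1},{"dx":0,"dy":0,"dz":-0.01,"rx":0,"ry":0,"rz":0,"grip":1}]'
python3 -c "
from h import *
go(ST+8*SY+[0,0,48])"
```

```text
clock: 11.02
eef_pos: [519.1, -201.3, 49.3]
tool_rot: [3.141, -0.001, 1.893]
force: [-0.1, 0.5, -3.1]
width: 19.1
gripper_force: 59.4
clk 11.03 stand xyz [ 0.08  8.44 49.34] go [ 0.0001 -0.0011 -0.0034] rot [-0.0001  0.0001 -0.    ] F [-0.1  0.5 -3.1] w 19.1 qd 0.001
```

```bash
python3 -m creep '[{"dx":0,"dy":0,"dz":-0.0015,"rx":0,"ry":0,"rz":0,"grip":1},{"dx":0,"dy":0,"dz":-0.003,"rx":0,"ry":0,"rz":0,"grip":1},{"dx":0,"dy":0,"dz":-0.0045,"rx":0,"ry":0,"rz":0,"grip":1},{"dx":0,"dy":0,"dz":-0.005,"rx":0,"ry":0,"rz":0,"grip":1},{"dx":0,"dy":0,"dz":-0.005,"rx":0,"ry":0,"rz":0,"grip":1}]'
python3 -c "
from h import *
go(ST+8*SY+[0,0,48])"
```

```text
clock: 11.65
eef_pos: [519.2, -201.3, 47.9]
tool_rot: [3.141, -0.0, 1.893]
force: [-2.2, 0.9, 5.8]
width: 19.3
gripper_force: 60.6
clk 11.65 stand xyz [ 0.14  8.38 47.87] go [-0.     -0.001   0.0003] rot [-0.0001  0.0001 -0.    ] F [-2.2  0.9  5.8] w 19.3 qd 0.002
```

Contact at z=47.9, as predicted, with about 9 N of push. Now I'll slide it along the stand's -y.

```bash
python3 -m creep '[{"dx":0.001,"dy":-0.003,"dz":0,"rx":0,"ry":0,"rz":0,"grip":1},{"dx":0.002,"dy":-0.006,"dz":0,"rx":0,"ry":0,"rz":0,"grip":1},{"dx":0.003,"dy":-0.009,"dz":0,"rx":0,"ry":0,"rz":0,"grip":1},{"dx":0.004,"dy":-0.012,"dz":0,"rx":0,"ry":0,"rz":0,"grip":1},{"dx":0.005,"dy":-0.015,"dz":0,"rx":0,"ry":0,"rz":0,"grip":1}]'
python3 -c "
from h import *
go(ST+[0,0,48]);print(ctrl.read_state()['force']@SY,ctrl.read_state()['force']@SX)"
```

```text
clock: 12.28
eef_pos: [521.6, -205.7, 47.9]
tool_rot: [3.139, -0.002, 1.894]
force: [-2.0, 4.3, 5.6]
width: 19.4
gripper_force: 60.7
clk 12.28 stand xyz [ 1.07  3.47 47.89] go [ 0.0002 -0.0091  0.0003] rot [-0.0004  0.0002 -0.0002] F [-2.   4.3  5.6] w 19.4 qd 0.02
4.721179655462732 -0.4824411613702144
```

```bash
python3 -m creep '[{"dx":0,"dy":-0.001,"dz":0,"rx":0,"ry":0,"rz":0,"grip":1},{"dx":0,"dy":-0.003,"dz":0,"rx":0,"ry":0,"rz":0,"grip":1},{"dx":0.0004,"dy":-0.005,"dz":0,"rx":0,"ry":0,"rz":0,"grip":1},{"dx":0.0008,"dy":-0.007,"dz":0,"rx":0,"ry":0,"rz":0,"grip":1},{"dx":0.0008,"dy":-0.007,"dz":0,"rx":0,"ry":0,"rz":0,"grip":1}]'
python3 -c "
from h import *
go(ST+[0,0,48]);print(ctrl.read_state()['force']@SY,ctrl.read_state()['force']@SX)"
```

```text
clock: 12.9
eef_pos: [522.3, -208.8, 47.9]
tool_rot: [3.139, -0.001, 1.894]
force: [-0.3, 3.4, 5.1]
width: 18.9
gripper_force: 60.7
clk 12.90 stand xyz [ 0.7   0.27 47.89] go [-0.0014 -0.0012  0.0003] rot [-0.0003  0.0004 -0.0002] F [-0.3  3.4  5.1] w 18.9 qd 0.002
3.334707480304963 0.7444487074026827
```

```bash
python3 -m creep '[{"dx":0,"dy":-0.0015,"dz":0,"rx":0,"ry":0,"rz":0,"grip":1},{"dx":0,"dy":-0.003,"dz":0,"rx":0,"ry":0,"rz":0,"grip":1},{"dx":0,"dy":-0.0045,"dz":0,"rx":0,"ry":0,"rz":0,"grip":1},{"dx":0,"dy":-0.006,"dz":0,"rx":0,"ry":0,"rz":0,"grip":1},{"dx":0,"dy":-0.006,"dz":0,"rx":0,"ry":0,"rz":0,"grip":1}]'
python3 -c "
from h import *
go(ST+[0,0,48]);print(ctrl.read_state()['force']@SY,ctrl.read_state()['force']@SX)"
```

```text
clock: 13.52
eef_pos: [522.4, -209.6, 47.9]
tool_rot: [3.138, -0.003, 1.895]
force: [-0.6, 7.3, 5.9]
width: 19.3
gripper_force: 60.8
clk 13.53 stand xyz [ 0.55 -0.47 47.86] go [-0.0017  0.0007  0.0003] rot [-0.0006  0.0003 -0.0003] F [-0.6  7.3  5.9] w 19.3 qd 0.001
7.081591286051726 1.7813478770879774
```

```bash
python3 -m creep '[{"dx":0,"dy":-0.002,"dz":0,"rx":0,"ry":0,"rz":0,"grip":1},{"dx":0,"dy":-0.004,"dz":0,"rx":0,"ry":0,"rz":0,"grip":1},{"dx":0,"dy":-0.004,"dz":0,"rx":0,"ry":0,"rz":0,"grip":1},{"dx":0,"dy":-0.004,"dz":0,"rx":0,"ry":0,"rz":0,"grip":1},{"dx":0,"dy":-0.004,"dz":0,"rx":0,"ry":0,"rz":0,"grip":1}]'
python3 - <<'E'
from h import *
go(ST+[0,0,48]);print(ctrl.read_state()['force']@SY,ctrl.read_state()['force']@SX)
w=get_image('wrist')[:,:,::-1];d=get_image('side')[:,:,::-1];e=get_image('scene')[:,:,::-1]
o=np.zeros((600,800,3),np.uint8);R=lambda i,k:cv2.resize(i,None,fx=k,fy=k,interpolation=cv2.INTER_CUBIC)
o[:560,:480]=R(w[0:280,140:380],2);o[:300,480:800]=R(d[120:220,250:357],3)[:300,:320];o[300:600,480:800]=R(e[115:215,165:272],3)[:,:320];cv2.imwrite('pics/c6.png',o)
E
```

```text
clock: 14.15
eef_pos: [522.3, -209.6, 47.9]
tool_rot: [3.138, -0.005, 1.896]
force: [-2.5, 10.5, 7.6]
width: 19.2
gripper_force: 60.9
clk 14.15 stand xyz [ 0.53 -0.46 47.87] go [-0.0016  0.0007  0.0003] rot [-0.0009  0.0003 -0.0004] F [-2.5 10.5  7.6] w 19.2 qd 0.002
10.777595565688678 0.9676642075171382
```

View pics/c6.png

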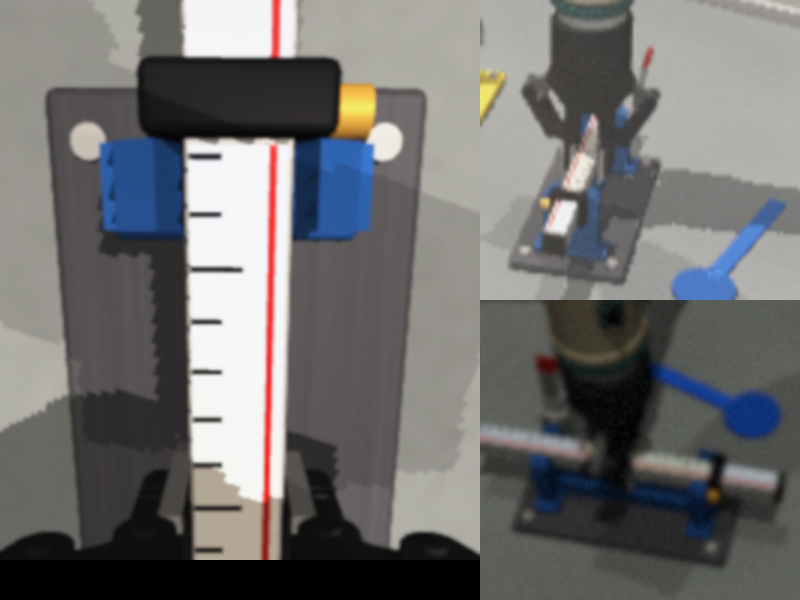

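The push force rose to 10.8 N with no further movement, and the picture shows the black collar tight against the outer face of the +y yoke, with the rule down in both slots and its scale up. I'll relax the push and open.

```bash
python3 -m creep '[{"dx":0,"dy":0.005,"dz":0.001,"rx":0,"ry":0,"rz":0,"grip":1},{"dx":0,"dy":0.005,"dz":0.001,"rx":0,"ry":0,"rz":0,"grip":1},{"dx":0,"dy":0.005,"dz":0.001,"rx":0,"ry":0,"rz":0,"grip":0.3},{"dx":0,"dy":0.005,"dz":0.001,"rx":0,"ry":0,"rz":0,"grip":-0.5},{"dx":0,"dy":0.005,"dz":0.001,"rx":0,"ry":0,"rz":0,"grip":-1}]'
python3 -m creep '[{"dx":0,"dy":0.005,"dz":0.001,"rx":0,"ry":0,"rz":0,"grip":-1},{"dx":0,"dy":0.005,"dz":0.02,"rx":0,"ry":0,"rz":0,"grip":-1},{"dx":0,"dy":0.005,"dz":0.1,"rx":0,"ry":0,"rz":0,"grip":-1},{"dx":0,"dy":0.005,"dz":0.22,"rx":0,"ry":0,"rz":0,"grip":-1},{"dx":0,"dy":0.005,"dz":0.34,"rx":0,"ry":0,"rz":0,"grip":-1}]'
python3 - <<'E'
from h import *
go(ST-80*SX-75*SY+[0,0,180])
c=get_calibration('wrist');w=get_image('wrist')[:,:,::-1];np.save('w7c.npy',c['world_from_camera']);cv2.imwrite('pics/w7.png',w)
E
```

```text
clock: 14.92
eef_pos: [521.3, -212.9, 47.7]
tool_rot: [3.141, 0.0, 1.892]
force: [-0.3, -0.1, 0.2]
width: 64.9
gripper_force: 0.0
clock: 15.55
eef_pos: [521.3, -210.0, 185.6]
tool_rot: [3.141, -0.001, 1.893]
force: [1.1, -0.5, -0.4]
width: 85.2
gripper_force: 0.0
clk 15.55 stand xyz [ -0.61  -0.49 185.57] go [-0.1293 -0.2395 -0.0139] rot [-0.0002  0.0001 -0.0001] F [ 1.1 -0.5 -0.4] w 85.2 qd 0.819
```

View pics/w7.png

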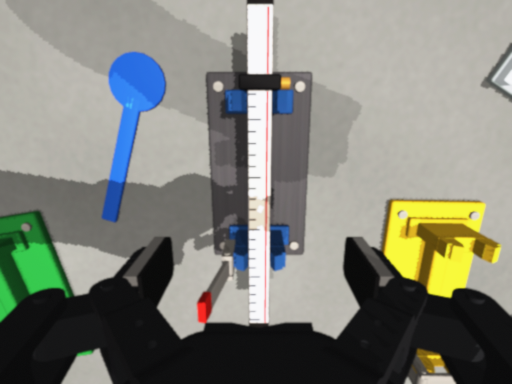

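The rule sits in both slots with the collar against the +y yoke, and the keeper with its red tab at (205,306) leans to the robot side. I'll shut the fingers and go behind the keeper.

```bash
python3 -m creep '[{"dx":-0.05,"dy":-0.08,"dz":0.02,"rx":0,"ry":0,"rz":0,"grip":0},{"dx":-0.1,"dy":-0.165,"dz":0.02,"rx":0,"ry":0,"rz":0,"grip":1},{"dx":-0.148,"dy":-0.246,"dz":0.02,"rx":0,"ry":0,"rz":0,"grip":1},{"dx":-0.148,"dy":-0.246,"dz":0.02,"rx":0,"ry":0,"rz":0,"grip":1},{"dx":-0.148,"dy":-0.246,"dz":0.02,"rx":0,"ry":0,"rz":0,"grip":1}]'
python3 - <<'E'
from h import *
go(ST-85*SX-75*SY+[0,0,122])
E
```

```text
clock: 16.23
eef_pos: [462.7, -307.8, 192.1]
tool_rot: [3.14, -0.001, 1.893]
force: [0.5, 0.4, 0.3]
width: -0.5
gripper_force: 0.0
clk 16.23 stand xyz [-87.18 -74.8  192.06] go [ 0.0053  0.0013 -0.1752] rot [-0.0002  0.0002 -0.0001] F [0.5 0.4 0.3] w -0.5 qd 0.023
```

```bash
python3 -m creep '[{"dx":0,"dy":0,"dz":-0.09,"rx":0,"ry":0,"rz":0,"grip":1},{"dx":0,"dy":0,"dz":-0.175,"rx":0,"ry":0,"rz":0,"grip":1},{"dx":0.02,"dy":0.0065,"dz":-0.175,"rx":0,"ry":0,"rz":0,"grip":1},{"dx":0.06,"dy":0.02,"dz":-0.175,"rx":0,"ry":0,"rz":0,"grip":1},{"dx":0.1,"dy":0.033,"dz":-0.175,"rx":0,"ry":0,"rz":0,"grip":1}]'
python3 - <<'E'
from h import *
go(ST-14*SX-75*SY+[0,0,122])
E
```

```text
clock: 16.85
eef_pos: [504.8, -294.7, 123.4]
tool_rot: [3.139, 0.001, 1.894]
force: [-0.6, 0.8, 1.3]
width: -0.0
gripper_force: 0.9
clk 16.85 stand xyz [-43.03 -75.63 123.44] go [ 0.0683  0.0245 -0.0036] rot [ 0.      0.0005 -0.0002] F [-0.6  0.8  1.3] w -0.0 qd 0.243
```

```bash
python3 -m creep '[{"dx":0.025,"dy":0.009,"dz":-0.004,"rx":0,"ry":0,"rz":0,"grip":1},{"dx":0.05,"dy":0.018,"dz":-0.004,"rx":0,"ry":0,"rz":0,"grip":1},{"dx":0.07,"dy":0.024,"dz":-0.006,"rx":0,"ry":0,"rz":0,"grip":1},{"dx":0.085,"dy":0.03,"dz":-0.02,"rx":0,"ry":0,"rz":0,"grip":1},{"dx":0.095,"dy":0.033,"dz":-0.035,"rx":0,"ry":0,"rz":0,"grip":1}]'
python3 - <<'E'
from h import *
go(ST+12*SX-75*SY+[0,0,88])
d=get_image('side')[:,:,::-1];e=get_image('scene')[:,:,::-1]
o=np.zeros((400,800,3),np.uint8);R=lambda i,k:cv2.resize(i,(400,400),interpolation=cv2.INTER_CUBIC)
o[:,:400]=R(d[110:210,255:355],4);o[:,400:]=R(e[115:215,165:265],4);cv2.imwrite('pics/c8.png',o)
E
```

```text
clock: 17.48
eef_pos: [541.2, -281.9, 107.6]
tool_rot: [3.139, -0.0, 1.893]
force: [0.5, 0.1, 2.0]
width: 0.0
gripper_force: 0.7
clk 17.48 stand xyz [ -4.49 -75.04 107.65] go [ 0.0391  0.0131 -0.0491] rot [-0.0001  0.0003 -0.    ] F [0.5 0.1 2. ] w 0.0 qd 0.092
```

View pics/c8.png

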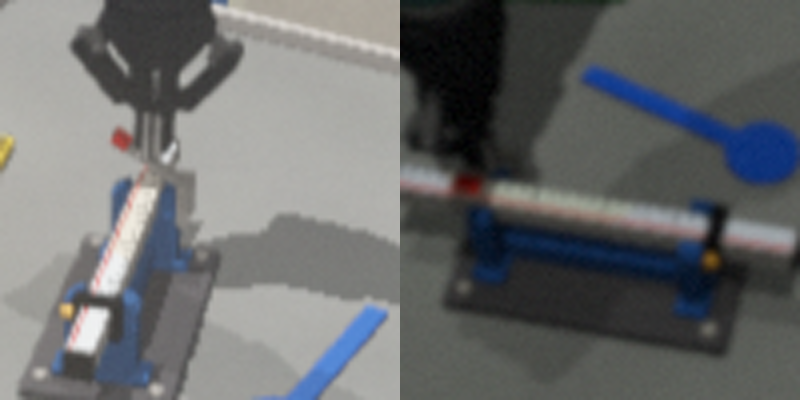

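The keeper has swung past upright and its red tab is now on the far (+x) side of the rule, with the fingertip on top of the strap. I'll continue down.

```bash
python3 -m creep '[{"dx":0.016,"dy":0.005,"dz":-0.012,"rx":0,"ry":0,"rz":0,"grip":1},{"dx":0.032,"dy":0.01,"dz":-0.026,"rx":0,"ry":0,"rz":0,"grip":1},{"dx":0.039,"dy":0.013,"dz":-0.036,"rx":0,"ry":0,"rz":0,"grip":1},{"dx":0.039,"dy":0.013,"dz":-0.044,"rx":0,"ry":0,"rz":0,"grip":1},{"dx":0.039,"dy":0.013,"dz":-0.046,"rx":0,"ry":0,"rz":0,"grip":1}]'
python3 - <<'E'
from h import *
go(ST+12*SX-75*SY+[0,0,86.5])
E
```

```text
clock: 18.2
eef_pos: [556.0, -276.7, 89.2]
tool_rot: [3.14, -0.001, 1.893]
force: [-0.1, 0.4, 1.1]
width: -0.0
gripper_force: 0.3
clk 18.20 stand xyz [ 11.17 -74.77  89.16] go [ 0.0021  0.0001 -0.0067] rot [-0.0002  0.0001 -0.    ] F [-0.1  0.4  1.1] w -0.0 qd 0.007
```

```bash
python3 -m creep '[{"dx":0.002,"dy":0,"dz":-0.002,"rx":0,"ry":0,"rz":0,"grip":1},{"dx":0.004,"dy":0.001,"dz":-0.004,"rx":0,"ry":0,"rz":0,"grip":1},{"dx":0.006,"dy":0.002,"dz":-0.006,"rx":0,"ry":0,"rz":0,"grip":1},{"dx":0.006,"dy":0.002,"dz":-0.007,"rx":0,"ry":0,"rz":0,"grip":1},{"dx":0.006,"dy":0.002,"dz":-0.007,"rx":0,"ry":0,"rz":0,"grip":1}]'
python3 -m creep '[{"dx":0,"dy":0,"dz":-0.001,"rx":0,"ry":0,"rz":0,"grip":1},{"dx":0,"dy":0,"dz":-0.002,"rx":0,"ry":0,"rz":0,"grip":1},{"dx":0,"dy":0,"dz":-0.003,"rx":0,"ry":0,"rz":0,"grip":1},{"dx":0,"dy":0,"dz":-0.003,"rx":0,"ry":0,"rz":0,"grip":1},{"dx":0,"dy":0,"dz":-0.003,"rx":0,"ry":0,"rz":0,"grip":1}]'
python3 - <<'E'
from h import *
go(ST+12*SX-75*SY+[0,0,86.5])
E
```

```text
clock: 18.82
eef_pos: [558.4, -276.1, 86.7]
tool_rot: [3.14, -0.0, 1.893]
force: [1.3, -0.6, -0.2]
width: -0.1
gripper_force: 0.3
clock: 19.45
eef_pos: [558.4, -276.1, 86.4]
tool_rot: [3.14, 0.0, 1.893]
force: [-1.8, 0.7, 8.2]
width: 0.2
gripper_force: 4.0
clk 19.45 stand xyz [ 13.68 -75.02  86.38] go [-0.004  -0.0013  0.0003] rot [-0.      0.0002 -0.    ] F [-1.8  0.7  8.2] w 0.2 qd 0.002
```

The tip stopped firmly at z=86.4, against the 86.5 given for a closed keeper. Next: lift off and verify.

```bash
python3 -m creep '[{"dx":0,"dy":0,"dz":0.03,"rx":0,"ry":0,"rz":0,"grip":1},{"dx":0,"dy":0,"dz":0.12,"rx":0,"ry":0,"rz":0,"grip":1},{"dx":0,"dy":0,"dz":0.25,"rx":0,"ry":0,"rz":0,"grip":1},{"dx":0,"dy":-0.08,"dz":0.38,"rx":0,"ry":0,"rz":0,"grip":1},{"dx":0,"dy":-0.18,"dz":0.45,"rx":0,"ry":0,"rz":0,"grip":1}]'
python3 - <<'E'
from h import *
go(ST)
w=get_image('wrist')[:,:,::-1];d=get_image('side')[:,:,::-1];e=get_image('scene')[:,:,::-1]
o=np.zeros((600,800,3),np.uint8);R=lambda i:cv2.resize(i,(300,300),interpolation=cv2.INTER_CUBIC)
o[:300,500:]=R(d[130:210,255:335]);o[300:,500:]=R(e[130:215,165:250]);o[:,:500]=cv2.resize(w[60:300,160:360],(500,600),interpolation=cv2.INTER_CUBIC);cv2.imwrite('pics/c9.png',o)
E
```

```text
clock: 20.08
eef_pos: [559.9, -348.0, 269.5]
tool_rot: [3.137, 0.002, 1.896]
force: [0.2, -1.2, 0.2]
width: 0.1
gripper_force: 0.0
clk 20.07 stand xyz [  -7.67 -143.64  269.55] go [-0.0955  0.3467 -0.6739] rot [ 0.0001  0.0009 -0.0004] F [ 0.2 -1.2  0.2] w 0.1 qd 0.759
```

View pics/c9.png

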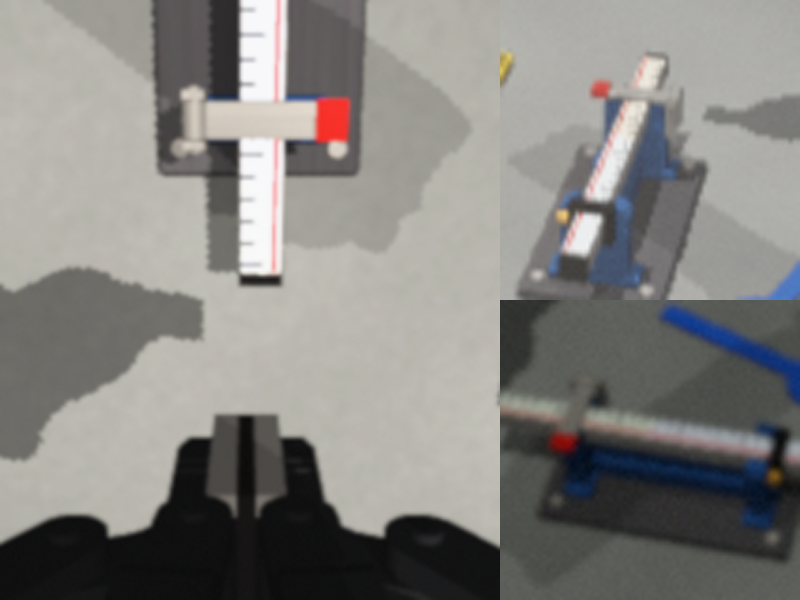

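The keeper lies flat across the rule with its red tab at crop (333,119). The rule is down, scale up, with the collar at the +y yoke, and the robot is clear of everything. One hold to let the arm come to rest, then I'll hand in.

```bash
python3 -m creep '[{"dx":0,"dy":0,"dz":0,"rx":0,"ry":0,"rz":0,"grip":1},{"dx":0,"dy":0,"dz":0,"rx":0,"ry":0,"rz":0,"grip":1},{"dx":0,"dy":0,"dz":0,"rx":0,"ry":0,"rz":0,"grip":1},{"dx":0,"dy":0,"dz":0,"rx":0,"ry":0,"rz":0,"grip":1},{"dx":0,"dy":0,"dz":0,"rx":0,"ry":0,"rz":0,"grip":1}]' && python3 -c "
from cell import ctrl
print(ctrl.finish_job())"
```

```text
clock: 20.85
eef_pos: [558.3, -347.9, 265.3]
tool_rot: [3.141, -0.001, 1.893]
force: [0.3, -0.2, -0.5]
width: -0.2
gripper_force: 0.0
the job is handed in; nothing more can be done
None
```

The rule is bedded in the steel stand's blue jaws, scale up, with its collar against the +y yoke; the keeper is folded fully down, the arm is clear, and the job was handed in at about 21 s (no verdict returned).

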